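# Close up the water can after filling

### The job

The water can by the sink has been filled: take the funnel out of its neck and leave it in the stainless pot, then swing the tethered filler cap over onto the neck and screw it down tight, clockwise to its stop. Screw the small vent cap on top of the can down tight as well, and leave the can closed, with the pot, measuring cup, salt shaker and trivet standing where they are.

Things in the scene. Friction and masses are not known exactly. Their poses are not given: they have to be found in the camera images.
- can: Off-white 8-litre plastic water can, full, fixed: 250 (x) by 180 (y) mm, flat top 195 mm high. Origin: centre of its underside; x to its rear, y left, z up; its front (-x) faces the robot. The front shoulder slopes at 30 degrees from height 137 mm at the front edge to the flat top at x = -25 mm; the filler neck stands square on it.
- neck_foot (a point): Where the neck's axis leaves the shoulder, (-75, 0, 166) mm in the can's frame; axes those of the can. The axis leans 30 degrees to the front: outward along (-0.5, 0, 0.866) in the can's frame. Neck: a tube 39 mm outside, 33 mm inside, 35 mm long above the shoulder, with a collar 51 mm across and 6 mm high at its foot.
- can_handle (a point): Middle of the can's carrying handle, a fixed bar 20 mm thick along the can's y above the rear of the flat top, 124 mm long, 49 mm high over the flat top; this point is at (90, 0, 234) mm in the can's frame. Not to be used; in the way only.
- funnel: Grey funnel, 70 g, loose, in the neck at the start, axis about along the neck's. Origin: on its axis where stem and cone meet, 37 mm out along the neck's axis from its foot; z up its axis to the mouth. Stem 36 mm long below the origin, 28 tapering to 24 mm; cone 46 mm high, 90 mm across its mouth. A handle block sticks out to its -y (the can's right).
- funnel_handle (a point): Middle of the funnel's handle block, at (0, -64, 36) mm in the funnel's frame, axes those of the funnel. The block is 11 mm thick (funnel x), 24 mm tall (z) and free of the cone for 36 mm along y, ending 82 mm off the funnel's axis.
- funnel_middle (a point): A point on the funnel's axis inside the cone, 15 mm above the funnel's origin.
- pot: Empty stainless pot, 190 mm across its rim and 100 mm high, wall 3 mm, two small side handles; loose, 0.8 kg, upright. Origin: centre of its underside.
- cap_strap (a joint): Hinge of the black strap tethering the filler cap, rad. 0: cap seated on the neck, coaxial; about 2.4 (start, its stop): thrown back behind the neck, upright above the flat top, mouth to the front. Axis along the can's y through (-48, 0, 195) mm in the can's frame. Loose: pushed forward below about 1.3 rad the cap falls onto the neck by itself, above 1.6 it falls back.
- filler_cap (a joint): Turn of the filler cap about its axis, rad, 0 to 2.3, growing clockwise as seen on its top. 0 to 0.3: loose (start); 2.3: tight, at its stop. The thread draws it 4 mm down over the full turn and then holds it on the neck; it starts only with the cap seated on the neck. Turning takes about 0.12 N m.
- filler_cap_top (a point): Centre of the filler cap's top face, z the cap's axis out of its top. Cap: black, ribbed, 52 mm across, 24 mm high below this point. A boss on top, 13 mm high, carries the strap's loop; the strap, 10 mm wide, passes over the top and down past the rim at the hinge side (up the slope when on the neck). On the neck: 42 (loose) to 38 mm (tight) out from the neck's foot.
- vent_cap (a joint): Turn of the vent cap about its upright axis, rad, 0 to 1.3, growing clockwise from above. 0 to 0.3: loose (start); 1.3: tight, at its stop. It sinks 2.3 mm over the full turn and does not come off. Turning takes about 0.05 N m.
- vent_cap_top (a point): Centre of the vent cap's top face. The cap is black, ribbed, 28 mm across and 22 mm high below this point, upright on the can's flat top at x = 20, y = 58 mm in the can's frame; this point lies 218 to 221 mm above the counter.
- measuring_cup: Green plastic measuring cup with a side handle, 84 mm across, 95 mm high, upright, bystander. Origin: centre of its underside.
- salt_shaker: Glass salt shaker with a steel top, 48 mm across, 84 mm high, upright, bystander. Origin: centre of its underside.
- trivet: Dark hard silicone trivet, a disc 170 mm across and 7.5 mm thick, flat on the counter, bystander. Origin: centre of its underside.

How it is judged:
By the outcome, as a careful person would: the job done as asked, in the order asked, and still so for the second after the job is handed in, with the robot touching nothing.
It also fails if it takes over 72 s, if anything falls off the work surface, if the arm or the gripper's body presses on something with over 40 N, if the wrist force passes 120 N, or if a joint passes its speed limit or range.

### The arm

A 6-joint arm with a two-finger parallel gripper is mounted at the origin on the work surface. World frame = base frame: x ahead of the robot, y to its left, z up, the work surface at z = 0. Lengths are in m, angles in degrees, forces in N, time in s.
With the tool pointing down it reaches from about 0.225 to 0.725 m from the base axis. Payload 3.1 kg.
Tool frame: the origin (TCP) lies on the centre line of the jaws, within the pads' length; the fingertips stand 19 mm ahead of it and the grasp point (between the pads) is the TCP (ctrl.nose_length is the z of the fingertips in the tool frame, in m); z points along the fingers, y is the line along which they close (so a half turn about z gives the same grasp; the last joint's range is limited). The gripper opens to 85 mm and grips with 20 to 120 N. Pads are 22 mm wide; open, the fingers measure 114 mm over their backs; the gripper's body (76 mm by 85 mm) begins 54 mm behind the grasp point. The pads swing forward as they close: fully open they stand 13 mm farther back than shut.
Start: joints at [-80.26, 2.75, 5.684, 92.934, 0, 82.678], TCP at [0.154, -0.502, 0.221] pointing down, gripper open.
Joint ranges: [-166.93, 166.93], [-56.73, 111.36], [-69.38, 81.34], [-121.58, 131.49], [-85.45, 84.26], [-180, 180]. Speed limits (degrees/s): [159.86, 159.86, 180, 180, 180, 180].

### API

Orientations are given as a 3x3 rotation matrix whose columns are the frame's x, y, z axes.
In Python, from workcell import ctrl, eyes, nets gives the robot as it stands. The module is installed in compiled form; this text tells all that it offers.
- The arm moves only by the shell command python3 -m inch 'ROWS' [FORCE]. ROWS is JSON, a list of rows, each a list of 3 entries, a list of its own where there are three numbers: the opening in per cent of the stroke, from 0 (shut) to 100 (fully open), then the shift along the tool's x, y, z in m, then the turn, a rotation vector about the tool's x, y, z in degrees. In form: [[hand, [tx, ty, tz], [rx, ry, rz]], ...]. A call has 1 to 12 rows; each row is the pose to reach, as a shift and turn from the pose commanded when the call began, along the tool's axes at that moment; what a row does not reach only later rows make up. A row lasts 1/8 s, in which the tool goes at most 62.5 mm and 10.7 degrees, less where a joint would pass 70% of its speed; a pose out of reach is approached as far as the arm can. A call with a gripper value outside its range is refused whole. The fingers move at their own pace and stop on an object; FORCE is the grip in N (left out, the last holds). Time passes only in rows, so rows that repeat a pose let the fingers close. It gives the time, the measured TCP pose, the force, the opening and the grip force at its end, in the units of the state.
- ctrl.read_state(): the state, without advancing time (a new reading comes with each control period).
- eyes.grab_frame(name): name is "scene" or "top"; returns a dict with "color" (420x560x3 uint8, blue, green, red), "z_map" (420x560 float32, m along the optical axis (not along the pixel's ray), 0 where there is no reading), "camera_matrix" (3x3 intrinsics, pixels), "R" (3x3) and "t" (3): a world point X has camera coordinates R X + t. Camera axes: x right, y down, z forward; pixel columns grow to the right and rows downward; lengths in m; the calibration is good to about 2 mm. A picture is of the moment at which its call begins.
- ctrl.close_job(): hands the job in; it is judged then, once.
Trained networks look in a picture, given as the dict that the camera call returned (one of the last four; its "shot" number tells which), for a name from the list of things; names that differ only in an ending like _2 or _b are one class to them, and where a whole thing is asked for, a point or a joint stands for the part that bears it (a point fixed in the world has none). Each returns a list of dicts, best first, with "score" (0 to 1); they miss things now and then, are a little off and sometimes report something else, mostly with a low value. They report only what shows in the picture. A call takes as long as a camera call.
- nets.look_for(picture, name): "pixel" ([column, row] in pixels, amid what is visible of it).
The state is a dict: "t": time; "joint_positions": joint angles; "joint_velocities": joint speeds; "joint_torque": joint torques, N m; "eef_pos": TCP position; "eef_rot": TCP orientation; "ft_force": force on the tool from outside, world axes, zero at the start; "torque": the same for the moment, N m; "finger_gap": finger opening in m; "finger_force": force on a finger pad.
Only numpy, scipy, OpenCV 4.12 (cv2) and the standard library are available. Lean on these libraries where they do the work, as an engineer would, in place of code of your own. Each camera call takes 0.05 s, during which the arm holds its last target. There are 200 camera calls.

## Working session

There is one attempt and no reset: what is moved stays moved. The work goes in short steps, Python scripts to look and compute and a shell command to move; the robot and the scene stay as the last step left them, time stands still between calls to the robot, and variables do not carry over. Pictures are saved under pics/ and viewed, at most 10 in all, crops included, and the job is handed in when it is done.

```bash
mkdir -p pics; cat > h.py <<'E'
import numpy as np, cv2, json
from workcell import ctrl, eyes, nets
def w(f,px,dz=0):
    c,r=int(round(px[0])),int(round(px[1]))
    z=f['z_map'][max(0,r-1):r+2,max(0,c-1):c+2]; z=z[z>0]
    if not len(z): return None
    z=np.median(z); K=f['camera_matrix']
    p=np.array([(px[0]-K[0,2])/K[0,0]*z,(px[1]-K[1,2])/K[1,1]*z,z])
    return np.array(f['R']).T@(p-np.array(f['t']))
def cloud(f):
    z=f['z_map'];K=f['camera_matrix'];v,u=np.mgrid[:420,:560]
    P=np.stack([(u-K[0,2])/K[0,0]*z,(v-K[1,2])/K[1,1]*z,z],-1)
    X=(P-np.array(f['t']))@np.array(f['R']); X[z==0]=np.nan
    return X
def proj(f,X):
    p=f['R']@np.array(X)+f['t'];q=f['camera_matrix']@p;return q[:2]/q[2]
E
python3 - <<'E'
from h import *
np.set_printoptions(precision=4,suppress=True)
ims=[]
for n in ['scene','top']:
    f=eyes.grab_frame(n); cv2.imwrite(f'pics/{n}0.png',f['color'])
    print(n, 'campos',-f['R'].T@f['t'])
    for o in ['can','funnel','funnel_handle','pot','filler_cap','filler_cap_top','vent_cap','vent_cap_top','measuring_cup','salt_shaker','trivet','can_handle']:
        for d in nets.look_for(f,o)[:2]: print(o,round(d['score'],2),np.round(d['pixel']),w(f,d['pixel']))
print({k:v for k,v in ctrl.read_state().items()})
E
```

```text
scene campos [1.2357 0.1822 1.1631]
can 0.74 [335. 269.] [0.7272 0.1749 0.2427]
can 0.56 [338. 232.] [0.6313 0.1637 0.2448]
funnel 0.57 [340. 199.] [0.4983 0.1507 0.1995]
funnel_handle 0.87 [338. 202.] [0.507  0.1466 0.1987]
pot 0.83 [201. 231.] [ 0.5694 -0.2366  0.0048]
filler_cap 0.88 [340. 232.] [0.6304 0.17   0.2463]
filler_cap_top 0.5 [342. 229.] [0.6242 0.1717 0.2511]
vent_cap 0.66 [202. 229.] [ 0.563  -0.2354  0.0054]
vent_cap_top 0.4 [337. 267.] [0.7204 0.1787 0.2436]
measuring_cup 0.6 [292. 181.] [ 0.339  -0.0134  0.0334]
salt_shaker 0.71 [150. 162.] [ 0.3967 -0.461   0.0605]
trivet 0.63 [434. 231.] [0.3986 0.4314 0.0067]
top campos [ 0.4057 -0.0357  1.6571]
can 0.89 [209. 179.] [0.6495 0.1681 0.1971]
funnel 0.89 [211. 219.] [0.5274 0.1589 0.1923]
funnel_handle 0.91 [212. 217.] [0.5347 0.1553 0.1911]
funnel_handle 0.24 [210. 186.] [0.6182 0.1556 0.2497]
pot 0.86 [330. 205.] [ 0.5955 -0.2211  0.0026]
filler_cap 0.5 [203. 185.] [0.6212 0.1772 0.2514]
filler_cap 0.47 [139. 261.] [0.3993 0.4214 0.0078]
filler_cap_top 0.64 [207. 187.] [0.6153 0.1636 0.2525]
vent_cap 0.58 [185. 17
[... 280 characters left out ...]
0.4207 0.0079]
trivet 0.54 [330. 204.] [ 0.599  -0.2192  0.0044]
can_handle 0.85 [207. 180.] [0.6392 0.1684 0.228 ]
{'t': 1.3, 'joint_positions': array([-80.2599,   2.7493,   5.682 ,  92.9339,   0.0006,  82.6776]), 'joint_velocities': array([ 0.044 ,  0.0117, -0.0961,  0.0482,  0.0718,  0.0663]), 'joint_torque': array([  0.0008, -33.8644,  32.0155,   0.0014,  -0.0001,   0.    ]), 'eef_pos': array([ 0.154 , -0.5019,  0.2206]), 'eef_rot': array([[ 0.956 ,  0.2934,  0.    ],
       [ 0.2934, -0.956 ,  0.    ],
       [ 0.    , -0.    , -1.    ]]), 'ft_force': array([ 0.46  , -0.5139, -0.7507]), 'torque': array([-0.0208,  0.0346,  0.0262]), 'finger_force': 0.0, 'finger_gap': 0.08552484915156386}
```

View pics/scene0.png

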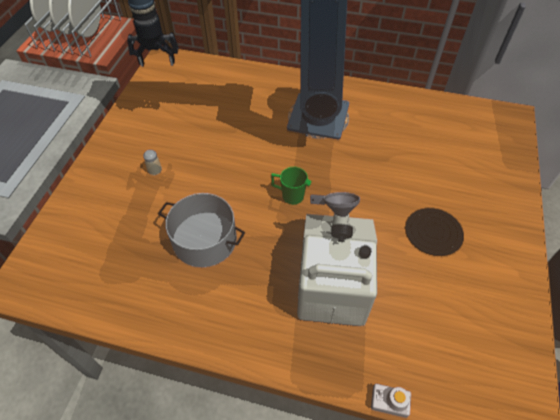

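View pics/top0.png

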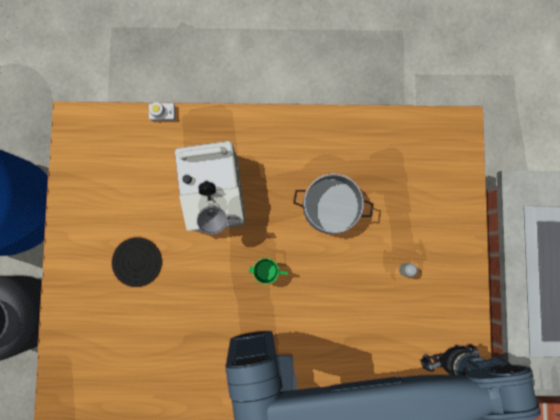

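The scene shot, taken from the far side, has the can at (338,265), the funnel in its neck at (342,203) with its handle at about (316,200), the cap behind it at (342,231) and the vent cap at (364,252). The top shot has the can at (209,185), the pot at (333,205), and the cup at (265,271) just in front and to the right of the can.

```bash
cat > fit.py <<'E'
from h import *
np.set_printoptions(precision=4,suppress=True)
from scipy.optimize import minimize
f=eyes.grab_frame('top');X=cloud(f);C=f['color'].astype(int)
R=(abs(X[...,0]-.65)<.2)&(abs(X[...,1]-.165)<.16)
white=(C.min(-1)>120)&(C.max(-1)-C.min(-1)<40)
m=R&(X[...,2]>.12)&(X[...,2]<.2)&white
m2=cv2.morphologyEx(m.astype(np.uint8),cv2.MORPH_OPEN,np.ones((3,3)))>0
r=cv2.minAreaRect((X[m2][:,:2]*1000).astype(np.float32));print('rect',r)
for n in ['top','scene']:
    g=eyes.grab_frame(n);Y=cloud(g)
    h=(abs(Y[...,0]-.72)<.08)&(abs(Y[...,1]-.17)<.09)&(Y[...,2]>.232)&(Y[...,2]<.26)
    P=Y[h];c=P.mean(0);u,s,vt=np.linalg.svd(P[:,:2]-c[:2]);print(n,'handle',c,len(P),np.degrees(np.arctan2(vt[0,1],vt[0,0])),np.ptp((P[:,:2]-c[:2])@vt[0]), ((P[:,:2]-c[:2])@vt[0]).min(), vt[0])
    p=Y[(abs(Y[...,0]-.6)<.16)&(abs(Y[...,1]+.22)<.13)&(Y[...,2]>.09)&(Y[...,2]<.106)]
    (a,b),rr=cv2.minEnclosingCircle((p[:,:2]*1000).astype(np.float32));print('pot rim',a,b,rr)
    v=Y[(np.hypot(Y[...,0]-.645,Y[...,1]-.232)<.03)&(Y[...,2]>.21)&(Y[...,2]<.226)];print('vent',len(v),v.mean(0) if len(v) else 0)
    v=Y[(np.hypot(Y[...,0]-.36,Y[...,1])<.06)&(Y[...,2]>.085)&(Y[...,2]<.11)];print('cup',len(v),v.mean(0) if len(v) else 0, np.ptp(v,0))
    v=Y[(np.hypot(Y[...,0]-.5,Y[...,1]-.16)<.13)&(Y[...,2]>.2)&(Y[...,0]<.6)];print('funnel box',v.min(0),v.max(0))
E
python3 fit.py
python3 - <<'E'
import cv2
a=cv2.imread('pics/top0.png')[120:260,150:300];b=cv2.imread('pics/scene0.png')[170:330,270:400]
import numpy as np
a=cv2.resize(a,(400,373),interpolation=2);b=cv2.resize(b,(400,492),interpolation=2)[:373+100]
o=np.zeros((480,800,3),np.uint8);o[:373,:400]=a;o[:473,400:]=b;cv2.imwrite('pics/crop0.png',o)
E
```

```text
rect ((633.7780151367188, 172.11428833007812), (251.90158081054688, 178.3158721923828), 8.290090560913086)
top handle [0.7243 0.1836 0.2421] 288 -81.7311248487509 0.13237206055150857 -0.06710616603690754 [ 0.1438 -0.9896]
pot rim 592.0331420898438 -217.87814331054688 128.05726623535156
vent 65 [0.6468 0.2313 0.2206]
cup 138 [0.3755 0.0031 0.0934] [0.082  0.105  0.0173]
funnel box [0.4846 0.0726 0.2   ] [0.6    0.1965 0.2602]
scene handle [0.7247 0.187  0.2407] 484 98.22669258189721 0.13008263189796324 -0.06540107709325103 [-0.1431  0.9897]
pot rim 593.4619140625 -217.8199920654297 126.86461639404297
vent 115 [0.6469 0.2338 0.2188]
cup 223 [0.3706 0.0027 0.0923] [0.0874 0.108  0.0161]
funnel box [0.4803 0.0744 0.2001] [0.5624 0.1978 0.259 ]
```

View pics/crop0.png

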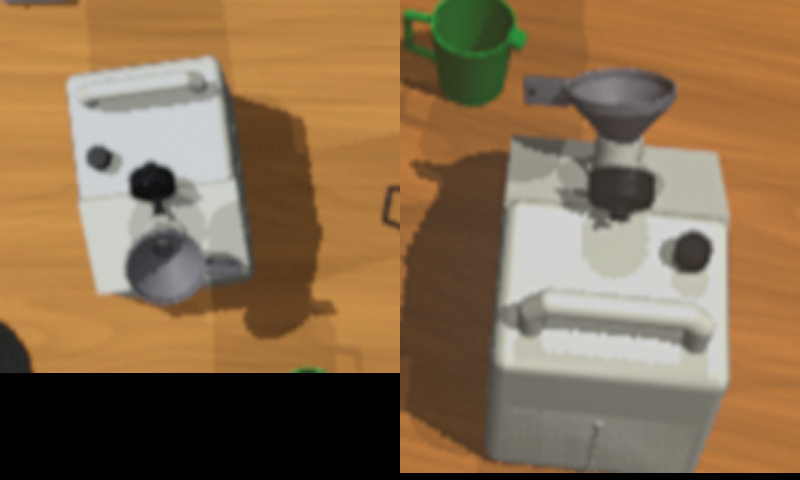

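The crop shows the cap leaning back behind the neck at about (152,183), the funnel with its handle to the can's right at (220,265), and nothing else in the way. Next I'll measure the funnel handle and work out the first move.

```bash
cat >> h.py <<'E'
np.set_printoptions(precision=4,suppress=True)
from scipy.spatial.transform import Rotation as Ro
psi=np.radians(8.27);cs,sn=np.cos(psi),np.sin(psi)
Rc=np.array([[cs,-sn,0],[sn,cs,0],[0,0,1]]);pc=np.array([.6345,.1715,0])
def can(x,y,z): return pc+Rc@np.array([x,y,z])/1000
a=Rc@[-.5,0,3**.5/2]; foot=can(-75,0,166)
fy=Rc[:,1]; fx=np.cross(fy,a)
def go(p,R):
    s=ctrl.read_state();E=np.array(s['eef_rot'])
    print('shift',E.T@(np.array(p)-s['eef_pos']),'turn',Ro.from_matrix(E.T@R).as_rotvec(degrees=True),'t',s['t'],'pos',s['eef_pos'],'q',np.round(s['joint_positions'],1),'gap',round(s['finger_gap'],4),'F',s['ft_force'])
def RR(z,y): z=np.array(z)/np.linalg.norm(z);y=y-z*(y@z);y=y/np.linalg.norm(y);return np.stack([np.cross(y,z),y,z],1)
E
python3 - <<'E'
from h import *
FO=foot+.037*a; print('exp handle',FO-.064*fy+.036*a, 'a',a,'fx',fx,'foot',foot)
for n in ['top','scene']:
    f=eyes.grab_frame(n);X=cloud(f);L=(X-FO)@np.stack([fx,fy,a],1)
    m=(L[...,1]<-.052)&(L[...,1]>-.1)&(abs(L[...,0])<.05)&(L[...,2]>0.01)&(L[...,2]<.07)
    P=L[m];print(n,m.sum(),'min',P.min(0),'max',P.max(0),'med',np.median(P,0))
    m=(np.hypot(L[...,0],L[...,1])<.06)&(L[...,1]>-.04)&(L[...,2]>0.040)&(L[...,2]<.06)
    P=L[m];print('rim',P.min(0),P.max(0))
H=FO-.064*fy+.038*a
go(H+.09*a,RR(-a,fx))
E
```

```text
exp handle [0.5334 0.0921 0.2292] a [-0.4948 -0.0719  0.866 ] fx [0.857  0.1246 0.5   ] foot [0.5603 0.1607 0.166 ]
top 67 min [-0.0226 -0.0817  0.0131] max [-0.0049 -0.0524  0.0418] med [-0.0119 -0.065   0.0329]
rim [-0.0416 -0.0384  0.0401] [0.0462 0.0416 0.0519]
scene 104 min [-0.0267 -0.0798  0.0136] max [-0.0037 -0.052   0.041 ] med [-0.0145 -0.0665  0.0279]
rim [-0.048  -0.0394  0.04  ] [0.045  0.0421 0.0483]
shift [ 0.4915 -0.4636 -0.0883] turn [-24.7614  21.2264 -79.2105] t 1.55 pos [ 0.154  -0.5019  0.2206] q [-80.3   2.8   5.7  92.9  -0.   82.7] gap 0.0853 F [ 0.271  -0.6576  0.4417]
```

```bash
python3 - <<'E'
from h import *
FO=foot+.037*a
for n in ['top','scene']:
    f=eyes.grab_frame(n);X=cloud(f);L=(X-FO)@np.stack([fx,fy,a],1)
    m=(L[...,1]<-.048)&(L[...,1]>-.1)&(abs(L[...,0])<.05)&(L[...,2]>0.01)&(L[...,2]<.07)
    P=L[m]
    for y0 in np.arange(-.084,-.048,.006):
        q=P[(P[:,1]>=y0)&(P[:,1]<y0+.006)]
        if len(q): print(n,round(y0+.003,3),len(q),'x',q[:,0].min(),q[:,0].max(),'z',q[:,2].min(),q[:,2].max(), 'topface x',q[q[:,2]>q[:,2].max()-.006][:,0].mean())
E
```

```text
top -0.081 9 x -0.02084926745913701 -0.0118794947980775 z 0.01626082065298269 0.03651313121606114 topface x -0.016014643255092862
top -0.075 12 x -0.019705881511000653 -0.008122797789087217 z 0.018913015384610155 0.038078656230038185 topface x -0.015260052406062218
top -0.069 12 x -0.0213785841262091 -0.008283529900966938 z 0.014250411870282628 0.03910107285071895 topface x -0.013737176270836616
top -0.063 12 x -0.018958095722135287 -0.006839136618409292 z 0.021980181560353883 0.04115163216256923 topface x -0.013343193146544901
top -0.057 14 x -0.0194962178704364 -0.006398443715817312 z 0.01353176646482285 0.0385818961134817 topface x -0.012761696006689036
top -0.051 14 x -0.017422249582445516 -0.0037203249105936323 z 0.016573249056621067 0.042541811651870626 topface x -0.01090617582432234
scene -0.081 8 x -0.019778049338826986 -0.013876783032955375 z 0.017897640080839265 0.03648794888912039 topface x -0.015905495886426962
scene -0.075 22 x -0.023635102164091516 -0.011854050352466571 z 0.01273231445092783 0.0378011741670528 topface x -0.018499850443354907
scene -0.069 24 x -0.025230527318008823 -0.009791887463553695 z 0.015251171796845302 0.03824542241865981 topface x -0.017147366596273462
scene -0.063 22 x -0.01912086822359698 -0.009217493809633607 z 0.01701552937795051 0.03828767023651935 topface x -0.014253038947993351
scene -0.057 21 x -0.015592963896401836 -0.00806721083049389 z 0.017231183828078676 0.03949371585919494 topface x -0.011702611507253664
scene -0.051 22 x -0.015683479493587994 -0.006906462445490792 z 0.01845429236307379 0.041706154225538805 topface x -0.01151997307021969
```

```bash
cat >> h.py <<'E'
FO=foot+.037*a
H=FO+np.stack([fx,fy,a],1)@[-.0145,-.066,.028]
ty=np.cos(np.radians(11))*fx-np.sin(np.radians(11))*fy
RH=RR(-a,ty)
E
python3 -c "
from h import *
print(H);go(H+.08*a,RH)"
```

```text
[0.5252 0.0889 0.215 ]
shift [ 0.4886 -0.462  -0.0637] turn [-22.1315  23.0038 -68.511 ] t 1.65 pos [ 0.1541 -0.5019  0.2206] q [-80.3   2.8   5.7  92.9   0.   82.7] gap 0.0856 F [ 0.4462 -0.0005 -0.6164]
```

```bash
python3 -m inch '[[100,[0.05,-0.04,-0.064],[0,0,-8]],[80,[0.1,-0.08,-0.064],[0,0,-16]],[60,[0.14,-0.12,-0.064],[-3,3,-25]],[45,[0.19,-0.16,-0.064],[-6,6,-33]],[45,[0.23,-0.20,-0.064],[-9,9,-40]],[45,[0.27,-0.24,-0.064],[-12,12,-46]],[45,[0.31,-0.28,-0.064],[-15,15,-52]],[45,[0.35,-0.33,-0.064],[-18,18,-58]],[45,[0.4,-0.375,-0.064],[-20,21,-64]],[45,[0.45,-0.42,-0.064],[-22,23,-68.5]],[45,[0.489,-0.462,-0.064],[-22.1,23,-68.5]],[45,[0.489,-0.462,-0.064],[-22.1,23,-68.5]]]' 60; python3 -c "
from h import *
go(H+.08*a,RH)"
```

```text
t: 3.15
eef_pos: [0.4855, 0.0887, 0.2841]
eef_rot: [[0.012, 0.87, 0.493], [0.995, -0.058, 0.078], [0.096, 0.49, -0.867]]
ft_force: [-0.8, -0.8, -1.1]
finger_gap: 0.0383
finger_force: 0.0
shift [-0.0055  0.0006 -0.0006] turn [-0.1323 -0.3371  0.4816] t 3.15 pos [0.4855 0.0887 0.2841] q [ -0.6 -34.8 -23.3  71.9   4.8  92.8] gap 0.0383 F [-0.7643 -0.7961 -1.117 ]
```

```bash
python3 - <<'E'
from h import *
o=[]
for n in ['top','scene']:
    f=eyes.grab_frame(n);p=proj(f,H).astype(int);im=f['color'].copy()
    print(n,p);im[p[1],p[0]]=(0,0,255)
    for k in [.03,.06]:
        q=proj(f,H+k*a).astype(int); im[q[1],q[0]]=(0,255,255)
    c=im[p[1]-40:p[1]+40,p[0]-50:p[0]+50];o.append(cv2.resize(c,(400,320),interpolation=cv2.INTER_NEAREST))
cv2.imwrite('pics/c1.png',np.hstack(o))
E
```

```text
top [233 219]
scene [315 198]
```

View pics/c1.png

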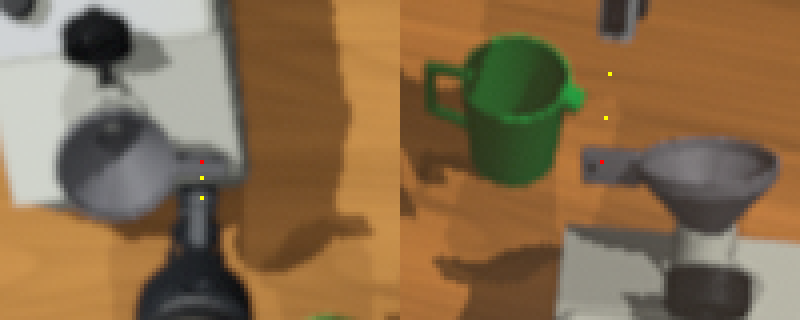

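The marked point sits on the handle block in both views, at (200,162) in the top crop and (602,161) in the scene crop. I'll go down along the axis and grip.

```bash
python3 -m inch '[[45,[-0.003,0,0.03],[0,0,0]],[45,[-0.003,0,0.06],[0,0,0]],[45,[-0.003,0,0.08],[0,0,0]],[45,[-0.003,0,0.08],[0,0,0]],[0,[-0.003,0,0.08],[0,0,0]],[0,[-0.003,0,0.08],[0,0,0]],[0,[-0.003,0,0.08],[0,0,0]],[0,[-0.003,0,0.08],[0,0,0]],[0,[-0.003,0,0.08],[0,0,0]]]' 60
```

```text
t: 4.38
eef_pos: [0.5254, 0.0862, 0.2152]
eef_rot: [[0.022, 0.869, 0.495], [0.995, -0.067, 0.072], [0.096, 0.491, -0.866]]
ft_force: [0.1, -0.2, -0.1]
finger_gap: -0.0001
finger_force: 0.0
```

Shut on nothing, so I'll look.

```bash
python3 - <<'E'
from h import *
o=[]
for n in ['top','scene']:
    f=eyes.grab_frame(n);p=proj(f,H).astype(int);im=f['color'].copy()
    c=im[p[1]-40:p[1]+40,p[0]-50:p[0]+50];o.append(cv2.resize(c,(400,320),interpolation=cv2.INTER_NEAREST))
    X=cloud(f);L=(X-FO)@np.stack([fx,fy,a],1)
    m=(np.hypot(L[...,0],L[...,1])<.06)&(L[...,1]>-.04)&(L[...,2]>0.040)&(L[...,2]<.06)
    P=L[m];print('rim',P.min(0),P.max(0))
cv2.imwrite('pics/c2.png',np.hstack(o))
E
```

```text
rim [-0.0427 -0.0308  0.0401] [0.0456 0.0413 0.051 ]
rim [-0.0472 -0.0296  0.04  ] [0.0439 0.0425 0.0489]
```

View pics/c2.png

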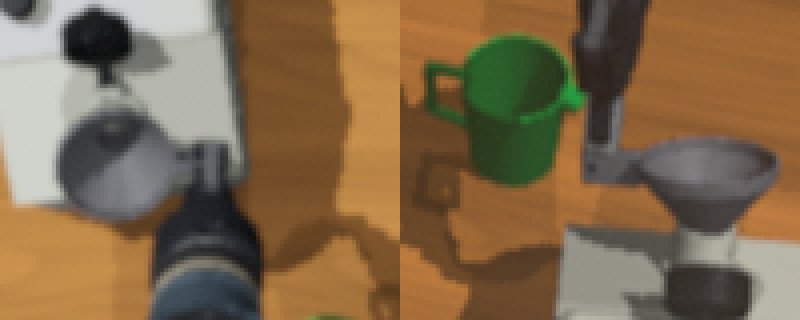

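```bash
python3 - <<'E'
from h import *
s=ctrl.read_state();E=np.array(s['eef_rot']);T=np.array(s['eef_pos'])
for n in ['top','scene']:
    f=eyes.grab_frame(n);X=cloud(f);p=proj(f,H).astype(int)
    print(n,'tip px',proj(f,T+.019*E[:,2]),'tcp px',proj(f,T),'H',p)
    L=(X-T)@E*1000
    for r in range(p[1]-10,p[1]+9,1):
        print(r,' '.join('%4d,%3d,%3d'%tuple(L[r,c]) if abs(L[r,c]).max()<150 else '     -     ' for c in range(p[0]-6,p[0]+11,2)))
E
```

```text
top tip px [234.6295 216.8161] tcp px [234.572  219.4905] H [233 219]
209   23,  2, 68   17,  3, 68   11,  4, 66    5,  5, 63    0,  6, 62   -6,  5, 65  -12,  6, 63  -18,  6, 64      -     
210   23,  1, 64   17,  0, 66   11,  2, 63    5,  1, 66    0, -1, 72   -6,  2, 63  -12,  3, 62  -18,  4, 61  -27,-33,147
211   23, -2, 66   17, -1, 63   11,  0, 62      -         0, -2, 67   -6, -2, 68  -13, -3, 71  -19, -2, 68  -27,-35,143
212   23, -6, 65   17, -6, 67   11, -5, 64    5, -4, 63    0, -3, 61   -6, -2, 60  -13, -5, 67  -19, -1, 59  -27,-32,129
213   23, -8, 64   17, -7, 62   11, -5, 59    6, 64,-97   -1, -8, 66   -7, -7, 65  -13, -7, 64  -19, -9, 69  -27,-32,122
214   23,-15, 72   17,-13, 68   11, 64,-105    6, 63,-102    0, 62,-98   -4, 65,-104  -10, 63,-100  -19, -9, 63  -27,-32,113
215   23,-15, 63   17,-16, 66   11, 61,-104    5, 62,-105    0, 62,-105   -4, 60,-101  -10, 62,-105  -19,-14, 66  -27,-30,102
216   22,  6,  9   16,  4, 14   11, 57,-102    5, 57,-102    0, 56,-98   -5, 56,-98  -10, 59,-105  -20,-20, 71  -27,-31, 96
217   22,  5,  3   16,  4,  5   11, 54,-102    5, 55
[... 2906 characters left out ...]
, 22,-10
201      -        -7, -2,  9   -2,  0,  7    2,  0,  6    8,  0,  5   13,  3,  3   18,  1,  2   23,  2,  1   32, 22, -7
202      -        -7, -2, 11   -1,  1,  9    2, -1,  9    8, -1,  8   13,  1,  6   18, -1,  7   24,  1,  4   32, 20, -4
203      -        -7, -2, 14   -1,  1, 11    4,  3, 10    8,  0, 10   14,  2,  8   18,  0,  9   24,  2,  7   32, 22, -2
204      -           -           -           -           -           -           -        24,  2,  9      -     
205      -           -           -           -           -           -           -           -           -     
206      -           -           -           -           -           -           -           -           -
```

```bash
python3 - <<'E'
from h import *
print(ctrl.nose_length,[k for k in dir(ctrl) if k[0]!='_'])
s=ctrl.read_state();E=np.array(s['eef_rot']);T=np.array(s['eef_pos']);print(s['finger_gap'],s['finger_force'],T)
o=[]
for n in ['top','scene']:
    f=eyes.grab_frame(n);p=proj(f,H).astype(int);im=f['color'].copy()
    for k in (19,0):
      q=proj(f,T+k/1000*E[:,2]).round().astype(int);im[q[1],q[0]]=(0,0,255) if k else (0,255,255)
    c=im[p[1]-18:p[1]+18,p[0]-22:p[0]+18];o.append(cv2.resize(c,(400,360),interpolation=cv2.INTER_NEAREST))
cv2.imwrite('pics/c3.png',np.hstack(o))
E
```

```text
0.019 ['PlanningError', 'close_job', 'nose_length', 'read_state']
5.593815171254115e-05 0.0 [0.5254 0.0862 0.2149]
```

View pics/c3.png

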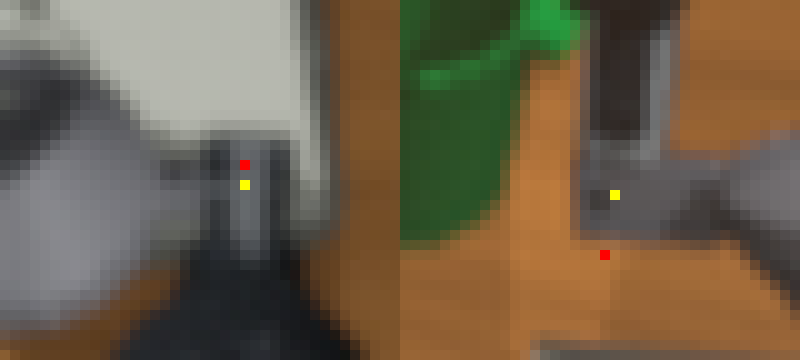

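The shut fingers don't show where I expect them to. I'll back off along the tool and measure where the fingertips really appear.

```bash
python3 -m inch '[[0,[0,0,-0.03],[0,0,0]],[0,[0,0,-0.06],[0,0,0]],[0,[0,0,-0.06],[0,0,0]],[0,[0,0,-0.06],[0,0,0]]]'
python3 - <<'E'
from h import *
s=ctrl.read_state();E=np.array(s['eef_rot']);T=np.array(s['eef_pos'])
for n in ['scene','top']:
    f=eyes.grab_frame(n);X=cloud(f);L=(X-T)@E*1000
    p=proj(f,T).round().astype(int);print(n,p,'tip',proj(f,T+.019*E[:,2]))
    for r in range(p[1]-12,p[1]+14,1):
        print(r,' '.join('%4d,%3d,%3d'%tuple(L[r,c]) if abs(L[r,c]).max()<150 else '     -     ' for c in range(p[0]-6,p[0]+8,2)))
E
```

```text
t: 5.18
eef_pos: [0.4957, 0.0817, 0.266]
eef_rot: [[0.023, 0.869, 0.494], [0.995, -0.067, 0.072], [0.096, 0.49, -0.867]]
ft_force: [-0.9, 0.6, -0.7]
finger_gap: -0.0003
finger_force: 0.0
scene [316 177] tip [315.3367 183.8243]
165      -           -        -3, 19,-36    0, 11,-34    5, 14,-36    8,  5,-33   11, -5,-30
166      -           -        -4, 13,-32    0, 13,-32    5, 13,-33    8,  6,-31   12, -1,-29
167      -           -        -4, 11,-28    0, 11,-29    4,  8,-29    8,  5,-28      -     
168      -           -        -4, 13,-27    0,  5,-24    5, 14,-28    9,  6,-26      -     
169      -           -        -4, 11,-23    0, 10,-24    5, 12,-25    9,  5,-23      -     
170      -       -10,  5,-18   -4,  9,-20    1, 13,-22    5, 10,-22    9,  3,-20      -     
171      -       -10,  4,-15   -5,  4,-15    0,  7,-17    6, 14,-20    9,  5,-18      -     
172      -           -        -4,  6,-14    0,  7,-15    5,  7,-15    9,  2,-15      -     
173      -           -           -           -         5,  7,-13      -           -     
174      -           -           -          
[... 3291 characters left out ...]
      -     
235      -        11, 18,-79    6, 41,-126    1, 37,-117   -3, 38,-118   -8, 42,-125  -14, 17,-76
236      -        11, 18,-86    6, 39,-127    1, 38,-124   -3, 38,-123   -8, 39,-125  -14, 18,-84
237      -        11, 20,-96    6, 39,-133    1, 41,-136   -3, 39,-132   -8, 37,-127  -14, 17,-87
238   16, 21,-103   11, 19,-99    6, 39,-137    1, 40,-139   -3, 41,-141   -8, 39,-136  -14, 20,-99
239   16, 20,-107   11, 39,-143    6, 38,-141    1, 40,-145   -3, 38,-141   -8, 39,-141  -14, 21,-106
240      -        11, 37,-146    6, 37,-145    1, 39,-149   -3, 38,-146   -8, 37,-143  -13, 37,-143
241      -        11, 35,-147      -           -           -           -       -13, 36,-147
```

Measured in the cameras, the shut fingertips end at about z = -13 mm in the reported tool frame, not +19. The real grasp point is therefore about 31 mm behind the reported TCP along the tool axis. I'll allow for that and grip again.

```bash
python3 -m inch '[[45,[0,0,0],[0,0,0]],[45,[0,0,0],[0,0,0]],[45,[0.003,-0.002,0.03],[0,0,0]],[45,[0.003,-0.002,0.06],[0,0,0]],[45,[0.003,-0.002,0.091],[0,0,0]],[45,[0.003,-0.002,0.091],[0,0,0]],[0,[0.003,-0.002,0.091],[0,0,0]],[0,[0.003,-0.002,0.091],[0,0,0]],[0,[0.003,-0.002,0.091],[0,0,0]],[0,[0.003,-0.002,0.091],[0,0,0]]]' 60
```

```text
t: 6.52
eef_pos: [0.5399, 0.0913, 0.1894]
eef_rot: [[0.023, 0.867, 0.497], [0.995, -0.067, 0.072], [0.096, 0.493, -0.865]]
ft_force: [0.1, -1.2, 3.3]
finger_gap: 0.0099
finger_force: 61.9
```

Gripped at a 10 mm gap. I'll pull it out along the neck axis.

```bash
python3 -m inch '[[0,[0,0,-0.015],[0,0,0]],[0,[0,0,-0.035],[0,0,0]],[0,[0,0,-0.06],[0,0,0]],[0,[0,0,-0.09],[0,0,0]],[0,[0,0,-0.11],[0,0,0]],[0,[0,0,-0.11],[0,0,0]]]'
python3 - <<'E'
from h import *
s=ctrl.read_state();E=np.array(s['eef_rot']);T=np.array(s['eef_pos'])-.031*E[:,2]
# funnel points seen, in tool frame centred at real grasp
for n in ['top','scene']:
    f=eyes.grab_frame(n);X=cloud(f);L=(X-T)@E*1000
    m=(L[...,0]>15)&(L[...,0]<130)&(abs(L[...,1])<60)&(abs(L[...,2])<90);P=L[m];print(n,P.min(0),P.max(0),len(P))
    for x0 in range(15,125,10):
        q=P[(P[:,0]>=x0)&(P[:,0]<x0+10)]
        if len(q): print(x0,len(q),'y',q[:,1].min().round(),q[:,1].max().round(),'z',q[:,2].min().round(),q[:,2].max().round())
# target: vertical tool. pot centre
pot=np.array([.5925,-.218,0])
go(pot+[0,0,.25],RR([0,0,-1],fx))
E
```

```text
t: 7.28
eef_pos: [0.4849, 0.0835, 0.2858]
eef_rot: [[0.022, 0.867, 0.498], [0.995, -0.067, 0.072], [0.096, 0.494, -0.864]]
ft_force: [-0.4, 0.0, -0.5]
finger_gap: 0.0098
finger_force: 61.6
top [ 15.4778 -42.3694 -82.6251] [107.8121  48.7897  71.9082] 816
15 37 y -9.0 22.0 z -83.0 12.0
25 62 y -26.0 33.0 z -11.0 12.0
35 93 y -35.0 43.0 z -11.0 25.0
45 92 y -38.0 47.0 z -13.0 34.0
55 110 y -42.0 49.0 z -13.0 57.0
65 110 y -41.0 49.0 z -15.0 72.0
75 114 y -41.0 48.0 z -14.0 72.0
85 98 y -37.0 42.0 z -18.0 30.0
95 79 y -28.0 36.0 z -18.0 12.0
105 21 y -12.0 21.0 z -19.0 -1.0
scene [ 15.132  -47.8857 -88.1551] [110.6405  45.881   71.1353] 913
15 114 y -22.0 19.0 z -88.0 13.0
25 49 y -37.0 30.0 z -10.0 13.0
35 59 y -40.0 38.0 z -9.0 13.0
45 83 y -46.0 44.0 z -10.0 28.0
55 120 y -48.0 45.0 z -11.0 65.0
65 162 y -48.0 46.0 z -12.0 71.0
75 161 y -46.0 43.0 z -12.0 70.0
85 87 y -44.0 43.0 z -13.0 55.0
95 55 y -33.0 34.0 z -14.0 13.0
105 23 y -21.0 18.0 z -15.0 -3.0
shift [-0.3007  0.0982  0.0597] turn [ 29.847   -2.9013 -10.7621] t 7.375 pos [0.4844 0.0835 0.2824] q [ -1.2 -35.2 -23.7  71.9   4.7  92.8] gap 0.01 F [ 0.3384 -0.0969 -0.764 ]
```

```bash
python3 - <<'E'
from h import *
az=np.radians(75);tx=np.array([np.cos(az),np.sin(az),0]);R=RR([0,0,-1],np.cross([0,0,-1],tx))
g=np.array([.5925,-.218,0])-.047*tx
print(R);go(g+[0,0,.195],R)
E
```

```text
[[ 0.2588  0.9659  0.    ]
 [ 0.9659 -0.2588  0.    ]
 [ 0.      0.     -1.    ]]
shift [-0.3514  0.0638  0.0981] turn [28.6589 -8.8643 11.9752] t 7.375 pos [0.4844 0.0835 0.2824] q [ -1.2 -35.2 -23.7  71.9   4.7  92.8] gap 0.01 F [ 0.3384 -0.0969 -0.764 ]
```

```bash
python3 -m inch '[[0,[-0.03,0.005,0],[2,-1,1]],[0,[-0.07,0.01,0],[5,-2,2]],[0,[-0.11,0.02,0.01],[9,-3,4]],[0,[-0.15,0.03,0.02],[13,-4,6]],[0,[-0.19,0.04,0.03],[17,-5,8]],[0,[-0.23,0.05,0.045],[21,-6,9]],[0,[-0.27,0.06,0.06],[25,-7,10]],[0,[-0.31,0.062,0.08],[28,-8,11]],[0,[-0.34,0.064,0.093],[28.7,-8.9,12]],[0,[-0.351,0.064,0.098],[28.7,-8.9,12]],[0,[-0.351,0.064,0.098],[28.7,-8.9,12]],[0,[-0.351,0.064,0.098],[28.7,-8.9,12]]]'
python3 - <<'E'
from h import *
az=np.radians(75);tx=np.array([np.cos(az),np.sin(az),0]);R=RR([0,0,-1],np.cross([0,0,-1],tx))
g=np.array([.5925,-.218,0])-.047*tx
go(g+[0,0,.056],R)
s=ctrl.read_state();E=np.array(s['eef_rot']);T=np.array(s['eef_pos'])-.031*E[:,2]
o=[]
for n in ['top','scene']:
    f=eyes.grab_frame(n);X=cloud(f);L=(X-T)@E*1000
    p=proj(f,[.59,-.22,.1]).astype(int);c=f['color'][p[1]-55:p[1]+55,p[0]-60:p[0]+60];o.append(cv2.resize(c,(400,367),interpolation=2))
    m=(L[...,0]>25)&(L[...,0]<130)&(abs(L[...,1])<60)&(abs(L[...,2])<80);P=L[m];print(n,P.min(0),P.max(0),len(P))
cv2.imwrite('pics/c4.png',np.hstack(o))
E
```

```text
t: 8.88
eef_pos: [0.5808, -0.262, 0.1966]
eef_rot: [[0.258, 0.966, 0.001], [0.966, -0.258, -0.0], [-0.0, 0.001, -1.0]]
ft_force: [0.3, 0.7, 0.6]
finger_gap: 0.0098
finger_force: 61.4
shift [-0.0014 -0.0002  0.1406] turn [0.0465 0.002  0.0214] t 8.875 pos [ 0.5808 -0.262   0.1966] q [-30.3  19.7  22.5  92.7   0.   74.7] gap 0.0098 F [0.2863 0.6617 0.6221]
top [ 25.1867 -41.8516 -25.0686] [109.7568  46.3889  67.6665] 691
scene [ 25.4585 -46.4368 -18.2166] [111.6006  43.8089  69.3131] 858
```

View pics/c4.png

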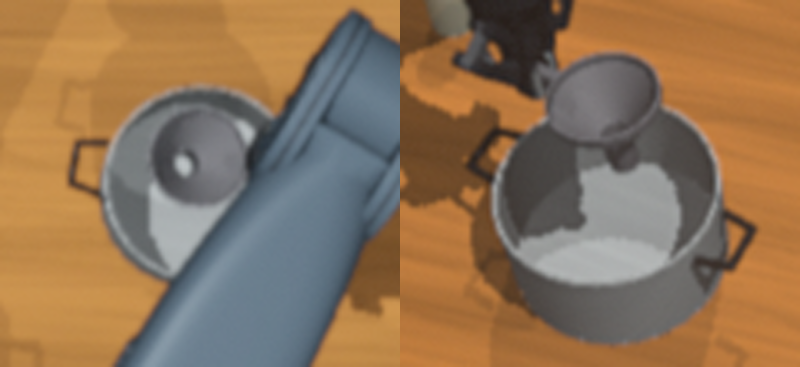

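The funnel hangs over the pot, inside the rim, at about (200,158) in the top crop. I'll lower and release it.

```bash
python3 -m inch '[[0,[0,0,0.04],[0,0,0]],[0,[0,0,0.08],[0,0,0]],[0,[0,0,0.12],[0,0,0]],[0,[0,0,0.142],[0,0,0]],[0,[0,0,0.142],[0,0,0]],[0,[0,0,0.142],[0,0,0]],[35,[0,0,0.142],[0,0,0]],[35,[0,0,0.142],[0,0,0]],[35,[0,0,0.142],[0,0,0]],[35,[0,0,0.11],[0,0,0]],[35,[0,0,0.06],[0,0,0]],[35,[0,0,-0.05],[0,0,0]]]'
```

```text
t: 10.48
eef_pos: [0.5799, -0.2625, 0.1978]
eef_rot: [[0.259, 0.966, -0.003], [0.966, -0.259, 0.002], [0.001, -0.003, -1.0]]
ft_force: [1.1, -1.1, 0.6]
finger_gap: 0.0303
finger_force: 0.0
```

```bash
python3 - <<'E'
from h import *
f=eyes.grab_frame('scene')
for o in ['funnel','pot']:
    for d in nets.look_for(f,o)[:2]: print(o,round(d['score'],2),np.round(d['pixel']),w(f,d['pixel']))
X=cloud(f);m=np.hypot(X[...,0]-.5925,X[...,1]+.218)<.085;P=X[m];print('in pot zmax',np.percentile(P[:,2],[50,90,99,100]))
R=RR([0,0,-1],np.cross([0,0,-1],-Rc[:,0]))
go(can(38,0,290),R)
E
```

```text
funnel 0.67 [201. 223.] [ 0.5974 -0.2114  0.0947]
pot 0.79 [201. 233.] [ 0.5966 -0.2207  0.0383]
pot 0.2 [340. 232.] [0.6315 0.1676 0.248 ]
in pot zmax [0.5609 0.6727 0.6817 0.6846]
shift [ 0.4491 -0.0281 -0.0872] turn [   0.2204    0.7448 -113.3023] t 10.625 pos [ 0.5836 -0.2646  0.2046] q [-30.4  19.7  23.3  93.   -0.   74.7] gap 0.0296 F [-0.68    0.4654 -0.2945]
```

```bash
python3 -m inch '[[0,[0,0,-0.05],[0,0,-8]],[0,[0.02,0,-0.087],[0,0,-18]],[0,[0.07,-0.003,-0.087],[0,0,-28]],[0,[0.12,-0.007,-0.087],[0,0,-38]],[0,[0.17,-0.01,-0.087],[0,0,-48]],[0,[0.22,-0.014,-0.087],[0,0,-58]],[0,[0.27,-0.017,-0.087],[0,0,-68]],[0,[0.31,-0.02,-0.087],[0,0,-78]],[0,[0.35,-0.022,-0.087],[0,0,-88]],[0,[0.39,-0.025,-0.087],[0,0,-98]],[0,[0.43,-0.028,-0.087],[0,0,-108]],[0,[0.449,-0.028,-0.087],[0,0,-113.3]]]'
python3 - <<'E'
from h import *
R=RR([0,0,-1],np.cross([0,0,-1],-Rc[:,0]))
go(can(38,0,216),R)
E
```

```text
t: 12.12
eef_pos: [0.6699, 0.1804, 0.2828]
eef_rot: [[-0.989, -0.15, -0.003], [-0.15, 0.989, -0.0], [0.003, 0.0, -1.0]]
ft_force: [-0.7, -0.4, 0.5]
finger_gap: -0.0
finger_force: 0.0
shift [-0.0018 -0.0037  0.0668] turn [ 0.013  -0.1836  0.3301] t 12.125 pos [0.6699 0.1804 0.2828] q [  9.5  34.6  52.7 108.4   0.    0.9] gap -0.0 F [-0.6723 -0.3826  0.5253]
```

```bash
python3 -m inch '[[0,[0,-0.003,0.035],[0,0,0]],[0,[0,-0.003,0.065],[0,0,0]],[0,[0,-0.003,0.065],[0,0,0]],[0,[0.012,-0.003,0.065],[0,0,0]],[0,[0.024,-0.003,0.065],[0,0,0]],[0,[0.034,-0.003,0.063],[0,0,0]],[0,[0.044,-0.003,0.06],[0,0,0]],[0,[0.054,-0.003,0.056],[0,0,0]],[0,[0.064,-0.003,0.05],[0,0,0]],[0,[0.074,-0.003,0.044],[0,0,0]],[0,[0.084,-0.003,0.038],[0,0,0]],[0,[0.09,-0.003,0.034],[0,0,0]]]'
python3 -m inch '[[0,[0.008,0,-0.01],[0,0,0]],[0,[0.008,0,-0.05],[0,0,0]],[0,[0.008,0,-0.09],[0,0,0]],[0,[0.008,0,-0.09],[0,0,0]]]'
python3 - <<'E'
from h import *
o=[]
for n in ['top','scene']:
    f=eyes.grab_frame(n)
    for d in nets.look_for(f,'filler_cap')[:2]: print(round(d['score'],2),np.round(d['pixel']),w(f,d['pixel']))
    if n=='scene': cv2.imwrite('pics/c5.png',cv2.resize(f['color'][150:310,140:400],(780,480),interpolation=2))
print('exp cap top',foot+.042*a)
E
```

```text
t: 13.62
eef_pos: [0.5808, 0.1619, 0.2512]
eef_rot: [[-0.99, -0.144, -0.001], [-0.144, 0.99, -0.0], [0.001, -0.0, -1.0]]
ft_force: [-0.2, 0.1, -0.5]
finger_gap: -0.0001
finger_force: 0.0
t: 14.12
eef_pos: [0.5746, 0.161, 0.3453]
eef_rot: [[-0.99, -0.144, 0.007], [-0.144, 0.99, 0.001], [-0.007, -0.0, -1.0]]
ft_force: [0.2, -0.4, -0.4]
finger_gap: 0.0
finger_force: 0.0
0.73 [206. 208.] [0.5567 0.1666 0.2392]
0.37 [339. 208.] [ 0.5813 -0.244   0.0386]
0.52 [339. 209.] [0.5479 0.1531 0.223 ]
exp cap top [0.5395 0.1577 0.2024]
```

View pics/c5.png

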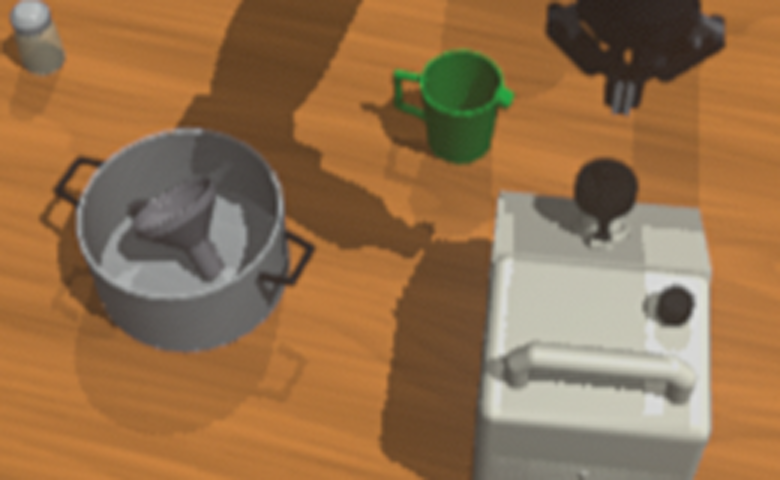

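The funnel lies inside the pot at (180,220) and the cap has come over to the neck at (605,187). I'll measure whether it is seated.

```bash
cat > capm.py <<'E'
from h import *
for n in ['scene','top']:
    f=eyes.grab_frame(n);X=cloud(f);C=f['color']
    L=(X-foot)@np.stack([fx,fy,a],1)*1000
    m=(np.hypot(L[...,0],L[...,1])<45)&(L[...,2]>20)&(L[...,2]<110)&(C.max(-1)<75)
    P=L[m]
    if len(P)<5: print(n,'none');continue
    print(n,len(P),'out pct',np.percentile(P[:,2],[5,25,50,75,95,100]).round(1),'xy mid',(P.min(0)+P.max(0))/2,'med',np.median(P,0),'ext',np.ptp(P,0))
    t=P[(np.hypot(P[:,0],P[:,1])<22)]
    A=np.c_[t[:,:2],np.ones(len(t))];k=np.linalg.lstsq(A,t[:,2],rcond=None)[0];print('plane',k)
go(foot+.09*a,RR(-a,fy))
E
python3 capm.py
```

```text
scene 288 out pct [24.9 33.4 44.3 47.8 55.3 60.7] xy mid [12.9753  1.4617 41.186 ] med [18.7787  0.4748 44.2727] ext [54.6252 47.7473 38.9828]
plane [ 0.0185  0.0801 49.4292]
top 234 out pct [28.2 38.4 41.8 44.6 53.9 57. ] xy mid [12.3724 -1.0554 39.1404] med [ 9.2242 -2.745  41.8374] ext [63.1536 48.2073 35.7511]
plane [ 0.0812  0.0338 43.5701]
shift [0.0575 0.0018 0.0955] turn [ -0.0212 -30.2065   0.0042] t 14.425 pos [0.5732 0.1608 0.3392] q [  9.2  18.7  37.9 109.4  -0.    1. ] gap -0.0002 F [ 0.4453 -0.2258 -0.4303]
```

Seated, with its top about 42 to 44 mm out and on axis. Next the pre-grasp: tool along the neck axis, turned -45°, fingers clear of the strap.

```bash
python3 - <<'E'
from h import *
R=RR(-a,fy)@Ro.from_rotvec([0,0,-45],degrees=True).as_matrix()
go(foot+.075*a,R)
E
```

```text
shift [0.0499 0.0018 0.1084] turn [ 11.836  -28.6317 -43.927 ] t 14.425 pos [0.5732 0.1608 0.3392] q [  9.2  18.7  37.9 109.4  -0.    1. ] gap -0.0002 F [ 0.4453 -0.2258 -0.4303]
```

```bash
python3 -m inch '[[90,[0.02,0,0],[2,-6,-8]],[90,[0.04,0,0.02],[4,-11,-17]],[90,[0.05,0.001,0.04],[7,-17,-26]],[90,[0.05,0.002,0.06],[9,-23,-35]],[90,[0.05,0.002,0.09],[11.8,-28.6,-43.9]],[90,[0.05,0.002,0.108],[11.8,-28.6,-43.9]],[90,[0.05,0.002,0.108],[11.8,-28.6,-43.9]],[90,[0.05,0.002,0.108],[11.8,-28.6,-43.9]]]' 50
python3 - <<'E'
from h import *
R=RR(-a,fy)@Ro.from_rotvec([0,0,-45],degrees=True).as_matrix()
go(foot-.003*a,R)
s=ctrl.read_state();E=s['eef_rot'];T=s['eef_pos']
for n in ['scene']:
    f=eyes.grab_frame(n);X=cloud(f);L=(X-T)@E*1000;C=f['color']
    m=(abs(L[...,0])<15)&(abs(L[...,1])>25)&(abs(L[...,1])<65)&(L[...,2]>-60)&(L[...,2]<25);P=L[m]
    print(P[P[:,1]>0].max(0),P[P[:,1]<0].max(0),np.ptp(P[P[:,1]>0],0),P.mean(0))
E
```

```text
t: 15.42
eef_pos: [0.5248, 0.1557, 0.2346]
eef_rot: [[-0.503, -0.706, 0.499], [-0.787, 0.613, 0.073], [-0.357, -0.356, -0.864]]
ft_force: [0.2, 0.9, 1.2]
finger_gap: 0.0768
finger_force: 0.0
shift [0.0027 0.0024 0.0803] turn [-0.1802  0.1993 -0.0513] t 15.425 pos [0.5248 0.1557 0.2346] q [ 10.  -27.7 -25.   62.4  -0.9 -43.4] gap 0.0768 F [0.2163 0.8612 1.186 ]
[ 12.0743  53.8799 -21.8643] [  7.4713 -36.957  -20.5775] [26.2488 17.3817 37.9453] [ -3.155   -2.3677 -41.8637]
```

```bash
python3 -m inch '[[90,[0.003,0.002,0.03],[0,0,0]],[90,[0.003,0.002,0.06],[0,0,0]],[90,[0.003,0.002,0.08],[0,0,0]],[90,[0.003,0.002,0.08],[0,0,0]],[0,[0.003,0.002,0.08],[0,0,0]],[0,[0.003,0.002,0.08],[0,0,0]],[0,[0.003,0.002,0.08],[0,0,0]],[0,[0.003,0.002,0.08],[0,0,0]]]' 50
python3 -c "
from h import *
R=RR(-a,fy)@Ro.from_rotvec([0,0,-45],degrees=True).as_matrix()
go(foot-.003*a,R);print(ctrl.read_state()['torque'])"
```

```text
t: 16.48
eef_pos: [0.56, 0.1618, 0.1641]
eef_rot: [[-0.502, -0.708, 0.497], [-0.787, 0.612, 0.076], [-0.358, -0.353, -0.864]]
ft_force: [-6.6, 1.7, 2.2]
finger_gap: 0.0495
finger_force: 50.5
shift [ 0.     -0.0015  0.0014] turn [ 0.0288  0.278  -0.0053] t 16.475 pos [0.56   0.1618 0.1641] q [  9.8 -21.9 -29.   52.7  -0.6 -43.6] gap 0.0495 F [-6.6354  1.7315  2.17  ]
[0.4033 1.408  0.1986]
```

```bash
python3 -m inch '[[0,[0,0,0.0002],[0,0,9]],[0,[0,0,0.0005],[0,0,18]],[0,[0,0,0.0008],[0,0,27]],[0,[0,0,0.001],[0,0,36]],[0,[0,0,0.0013],[0,0,45]],[0,[0,0,0.0016],[0,0,54]],[0,[0,0,0.0018],[0,0,63]],[0,[0,0,0.002],[0,0,72]],[0,[0,0,0.0023],[0,0,81]],[0,[0,0,0.0026],[0,0,90]],[0,[0,0,0.0026],[0,0,90]]]'
python3 -c "
from h import *
R=RR(-a,fy)@Ro.from_rotvec([0,0,45],degrees=True).as_matrix()
go(foot-.003*a,R);s=ctrl.read_state();print(s['torque']@s['eef_rot'],s['ft_force']@s['eef_rot'])"
```

```text
t: 17.85
eef_pos: [0.5612, 0.1633, 0.1618]
eef_rot: [[-0.709, 0.501, 0.497], [0.612, 0.787, 0.079], [-0.352, 0.36, -0.864]]
ft_force: [-6.0, 5.4, 1.5]
finger_gap: 0.0493
finger_force: 51.1
shift [-0.0024 -0.001  -0.0013] turn [ 0.4141 -0.1314 -0.0069] t 17.85 pos [0.5612 0.1633 0.1618] q [  9.9 -21.6 -29.1  52.3  -0.4  46.4] gap 0.0493 F [-6.0169  5.4235  1.5412]
[-0.0246  1.6719  0.1595] [ 7.0399  1.8108 -3.8927]
```

```bash
python3 -m inch '[[85,[-0.001,-0.001,0],[0,0,0]],[85,[-0.002,-0.001,0],[0,0,0]],[85,[-0.002,-0.001,0],[0,0,0]]]'
python3 -m inch '[[85,[0,0,0],[0,0,-10]],[85,[0,0,0],[0,0,-20]],[85,[0,0,0],[0,0,-30]],[85,[0,0,0],[0,0,-40]],[85,[0,0,0],[0,0,-50]],[85,[0,0,0],[0,0,-60]],[85,[0,0,0],[0,0,-70]],[85,[0,0,0],[0,0,-80]],[85,[0,0,0],[0,0,-90]],[85,[0,0,0],[0,0,-90]]]'
python3 -c "
from h import *
R=RR(-a,fy)@Ro.from_rotvec([0,0,-45],degrees=True).as_matrix()
go(foot-.005*a,R);s=ctrl.read_state();print(s['torque']@s['eef_rot'],s['ft_force']@s['eef_rot'])"
```

```text
t: 18.23
eef_pos: [0.5635, 0.1581, 0.161]
eef_rot: [[-0.706, 0.504, 0.498], [0.613, 0.787, 0.072], [-0.356, 0.356, -0.864]]
ft_force: [0.1, 0.0, -0.3]
finger_gap: 0.0726
finger_force: 0.0
t: 19.48
eef_pos: [0.5631, 0.1582, 0.1602]
eef_rot: [[-0.505, -0.705, 0.497], [-0.786, 0.614, 0.072], [-0.356, -0.354, -0.865]]
ft_force: [0.3, 1.0, -0.8]
finger_gap: 0.0726
finger_force: 0.0
shift [-0.0026  0.0015 -0.0012] turn [-0.1125  0.1057 -0.1691] t 19.475 pos [0.5631 0.1582 0.1602] q [  9.5 -21.5 -29.2  52.1  -0.6 -43.8] gap 0.0726 F [ 0.2793  1.0219 -0.8033]
[-0.3444  0.4205  0.0022] [-0.6581  0.7151  0.9072]
```

```bash
python3 -m inch '[[85,[-0.0026,0.0015,-0.001],[0,0,0]],[0,[-0.0026,0.0015,-0.001],[0,0,0]],[0,[-0.0026,0.0015,-0.001],[0,0,0]],[0,[-0.0026,0.0015,-0.001],[0,0,0]],[0,[-0.0026,0.0015,-0.001],[0,0,0]],[0,[-0.0026,0.0015,-0.001],[0,0,0]],[0,[-0.0026,0.0015,-0.0008],[0,0,9]],[0,[-0.0026,0.0015,-0.0005],[0,0,18]],[0,[-0.0026,0.0015,-0.0002],[0,0,27]],[0,[-0.0026,0.0015,0],[0,0,36]]]' 50
cat > tq.py <<'E'
from h import *
s=ctrl.read_state();E=s['eef_rot'];B=RR(-a,fy);r=Ro.from_matrix(B.T@E).as_rotvec(degrees=True)
print('turn',r,'M',s['torque']@E,'F',s['ft_force']@E,'gap',s['finger_gap'],'q6',s['joint_positions'][5],s['t'])
E
python3 tq.py
python3 -m inch '[[0,[0,0,0.0001],[0,0,4]],[0,[0,0,0.0002],[0,0,8]]]'
python3 tq.py
```

```text
t: 20.72
eef_pos: [0.5617, 0.1639, 0.1607]
eef_rot: [[-0.824, -0.278, 0.494], [-0.276, 0.958, 0.078], [-0.495, -0.072, -0.866]]
ft_force: [-8.7, 5.9, 4.5]
finger_gap: 0.051
finger_force: 51.7
turn [-0.3616 -0.0702 -8.9015] M [-1.603   1.0757 -1.742 ] F [ 3.3053  7.7982 -7.7691] gap 0.05102352136350448 q6 -7.421548535908927 20.725
t: 20.98
eef_pos: [0.562, 0.1633, 0.1605]
eef_rot: [[-0.854, -0.161, 0.495], [-0.141, 0.987, 0.077], [-0.501, -0.005, -0.866]]
ft_force: [-6.6, 2.0, 5.0]
finger_gap: 0.05
finger_force: 50.1
turn [-0.2652 -0.0561 -0.9796] M [-0.8597  1.1518 -0.6911] F [ 2.8388  2.9751 -7.4   ] gap 0.049971730235059554 q6 0.4886507086050763 20.975
```

```bash
python3 -m inch '[[0,[0,0,0],[0,0,4]],[0,[0,0,0],[0,0,8]],[0,[0,0,0],[0,0,12]]]'
python3 tq.py; python3 -m inch '[[0,[0,0,0],[0,0,3]],[0,[0,0,0],[0,0,6]]]'; python3 tq.py
```

```text
t: 21.35
eef_pos: [0.5632, 0.1637, 0.1613]
eef_rot: [[-0.867, 0.018, 0.497], [0.065, 0.995, 0.077], [-0.493, 0.1, -0.864]]
ft_force: [-1.3, 4.0, 2.5]
finger_gap: 0.0493
finger_force: 52.7
turn [-0.3106 -0.1898 10.9263] M [-0.6289  0.1491 -1.1409] F [ 0.1128  4.2112 -2.5117] gap 0.04933255751713404 q6 12.404473718756277 21.35
t: 21.6
eef_pos: [0.5633, 0.1642, 0.1615]
eef_rot: [[-0.861, 0.106, 0.498], [0.166, 0.983, 0.078], [-0.481, 0.15, -0.864]]
ft_force: [-1.5, 4.6, 2.2]
finger_gap: 0.0489
finger_force: 64.5
turn [-0.3708 -0.1948 16.7345] M [-0.8183  0.7591 -2.0509] F [ 1.0139  4.716  -2.259 ] gap 0.04887573155906284 q6 18.23006677027283 21.6
```

The moment reaches 1 to 2 N m against 0.12 to turn it, so the cap is at its stop and slipping in the pads. I'll open, retract, and check the cap's height.

```bash
python3 -m inch '[[90,[0,0,0],[0,0,0]],[90,[0,0,0],[0,0,0]],[90,[0,0,0],[0,0,0]],[90,[0,0,-0.03],[0,0,0]],[90,[0,0,-0.08],[0,0,0]],[90,[0,0,-0.13],[0,0,0]],[90,[0,0,-0.17],[0,0,0]],[90,[0,0,-0.17],[0,0,0]]]'
python3 capm.py
python3 - <<'E'
from h import *
# vent: tool vertical
R=RR([0,0,-1],Rc[:,1]);R2=R@Ro.from_rotvec([0,0,-40],degrees=True).as_matrix()
print('vent',can(20,58,219)); go(can(20,58,300),R2)
E
```

```text
t: 22.6
eef_pos: [0.4799, 0.1492, 0.3133]
eef_rot: [[-0.856, 0.112, 0.505], [0.172, 0.982, 0.074], [-0.488, 0.15, -0.86]]
ft_force: [0.4, 0.5, 0.5]
finger_gap: 0.0768
finger_force: 0.0
scene 254 out pct [21.7 29.1 37.7 40.2 50.1 54.4] xy mid [12.7582  0.8716 37.2293] med [17.2844  0.7343 37.6827] ext [53.3805 49.652  34.312 ]
plane [-0.0196  0.1524 41.8836]
top 227 out pct [28.7 35.4 38.2 43.7 51.  58.1] xy mid [ 9.5426 -1.1593 39.137 ] med [ 8.2916 -2.6256 38.1735] ext [58.9741 46.9708 37.9901]
plane [ 0.1712  0.0053 40.5696]
shift [-0.0001 -0.      0.0737] turn [  0.0318   0.1898 -17.0561] t 22.7 pos [0.479  0.149  0.3076] q [ 10.3 -32.6 -19.5  72.9  -1.   18.8] gap 0.0765 F [-0.5903  0.0754 -0.8159]
vent [0.6459 0.2318 0.219 ]
shift [-0.1257  0.0992  0.0956] turn [ -6.252   30.8233 -55.6842] t 22.7 pos [0.479  0.149  0.3076] q [ 10.3 -32.6 -19.5  72.9  -1.   18.8] gap 0.0765 F [-0.5903  0.0754 -0.8159]
```

The cap top has dropped about 4 mm, so it is tight. On to the vent cap.

```bash
python3 -m inch '[[55,[-0.015,0.012,0.0],[-1,5,-8]],[50,[-0.03,0.025,0.01],[-2,9,-16]],[50,[-0.05,0.04,0.025],[-3,14,-25]],[50,[-0.07,0.055,0.045],[-4,19,-34]],[50,[-0.09,0.07,0.06],[-5,24,-43]],[50,[-0.11,0.085,0.08],[-6,29,-52]],[50,[-0.126,0.099,0.095],[-6.3,30.8,-55.7]],[50,[-0.126,0.099,0.095],[-6.3,30.8,-55.7]],[50,[-0.126,0.099,0.095],[-6.3,30.8,-55.7]]]'
python3 - <<'E'
from h import *
R=RR([0,0,-1],Rc[:,1]);R2=R@Ro.from_rotvec([0,0,-40],degrees=True).as_matrix()
go([.6463,.232,.19],R2)
s=ctrl.read_state();E=s['eef_rot'];T=s['eef_pos']
for n in ['scene','top']:
    f=eyes.grab_frame(n);X=cloud(f);L=(X-T)@E*1000
    m=(abs(L[...,0])<15)&(abs(L[...,1])<45)&(L[...,2]>-50)&(L[...,2]<35);P=L[m]
    if len(P): print(n,'finger zmax',np.sort(P[:,2])[-6:],P[:,:2].min(0),P[:,:2].max(0))
    m=(np.hypot(X[...,0]-.6463,X[...,1]-.232)<.025)&(X[...,2]>.205)&(X[...,2]<.226);P=X[m]
    if len(P): print(n,'vent',len(P),(P.min(0)+P.max(0))/2,P.mean(0),np.median(P[:,2]))
E
```

```text
t: 23.82
eef_pos: [0.6453, 0.2314, 0.2981]
eef_rot: [[-0.665, -0.746, -0.004], [-0.746, 0.665, -0.0], [0.003, 0.003, -1.0]]
ft_force: [-0.2, -1.3, 0.6]
finger_gap: 0.0424
finger_force: 0.0
shift [-0.0014 -0.0007  0.1081] turn [ 0.1716 -0.1778  0.0109] t 23.825 pos [0.6453 0.2314 0.2981] q [ 14.1  34.1  53.9 110.1   0.  -34.2] gap 0.0424 F [-0.2149 -1.2885  0.5516]
scene finger zmax [-14.0872 -13.95   -13.3437 -12.2951 -10.9963 -10.9713] [-11.7761 -34.4366] [11.6094 35.1452]
scene vent 129 [0.6455 0.2338 0.2149] [0.6479 0.2335 0.2177] 0.2192094229378296
top finger zmax [-33.5762 -31.0735 -29.9002 -25.9766 -20.0012 -13.7594] [  5.4713 -36.349 ] [ 11.6984 -24.248 ]
top vent 69 [0.6467 0.2318 0.2169] [0.6463 0.2317 0.2199] 0.22065486438512827
```

```bash
python3 -m inch '[[50,[-0.001,0,0.04],[0,0,0]],[50,[-0.001,0,0.08],[0,0,0]],[50,[-0.001,0,0.107],[0,0,0]],[50,[-0.001,0,0.107],[0,0,0]],[0,[-0.001,0,0.107],[0,0,0]],[0,[-0.001,0,0.107],[0,0,0]],[0,[-0.001,0,0.107],[0,0,0]],[0,[-0.001,0,0.107],[0,0,0]]]' 40; python3 tq.py
```

```text
t: 24.92
eef_pos: [0.645, 0.2334, 0.1966]
eef_rot: [[-0.664, -0.747, -0.0], [-0.747, 0.664, 0.003], [-0.002, 0.002, -1.0]]
ft_force: [-5.6, 1.1, 1.4]
finger_gap: 0.0244
finger_force: 40.9
turn [-10.6319  28.71   -39.1141] M [-0.999   0.6418  0.0034] F [ 2.8813  4.9076 -1.3956] gap 0.024394250603566193 q6 -34.13223484566527 24.925
```

```bash
python3 -m inch '[[0,[0,0,0.0003],[0,0,9]],[0,[0,0,0.0006],[0,0,18]],[0,[0,0,0.0009],[0,0,27]],[0,[0,0,0.0012],[0,0,36]],[0,[0,0,0.0015],[0,0,45]],[0,[0,0,0.0018],[0,0,54]],[0,[0,0,0.002],[0,0,60]]]'; python3 tq.py;  python3 -m inch '[[0,[0,0,0.0002],[0,0,7]],[0,[0,0,0.0004],[0,0,14]]]'; python3 tq.py; python3 -m inch '[[0,[0,0,0],[0,0,7]],[0,[0,0,0],[0,0,14]]]'; python3 tq.py
```

```text
t: 25.8
eef_pos: [0.6447, 0.2337, 0.1948]
eef_rot: [[-0.979, 0.205, -0.001], [0.205, 0.979, 0.003], [0.001, 0.003, -1.0]]
ft_force: [-5.0, 2.1, 2.4]
finger_gap: 0.0245
finger_force: 41.0
turn [ 5.0894 29.7386 19.6785] M [ 0.1343  1.363  -0.0402] F [ 5.3393  1.0364 -2.4171] gap 0.024490996566799136 q6 26.068226945857997 25.8
t: 26.05
eef_pos: [0.6448, 0.2338, 0.1944]
eef_rot: [[-0.9, 0.435, -0.001], [0.435, 0.9, 0.003], [0.002, 0.003, -1.0]]
ft_force: [-5.4, 0.9, 2.5]
finger_gap: 0.0245
finger_force: 42.1
turn [ 8.7454 29.1722 33.3309] M [ 0.403   1.2838 -0.694 ] F [ 5.2739 -1.5667 -2.4912] gap 0.024532521147553176 q6 40.05107100123112 26.05
t: 26.3
eef_pos: [0.6475, 0.2318, 0.1947]
eef_rot: [[-0.768, 0.641, 0.005], [0.641, 0.768, -0.001], [-0.004, 0.003, -1.0]]
ft_force: [3.0, -4.8, 1.9]
finger_gap: 0.0243
finger_force: 54.4
turn [12.5477 27.9026 46.9902] M [ 0.476  -0.8164 -0.012 ] F [-5.3472 -1.7605 -1.8516] gap 0.024274350795385577 q6 54.02004909337704 26.3
```

The moment rose to 0.7 N m at about 74° and then the cap slipped in the pads. To confirm, I'll regrasp and turn again.

```bash
python3 -m inch '[[50,[0,0,0],[0,0,0]],[50,[0,0,0],[0,0,0]],[50,[0,0,0],[0,0,-10]],[50,[0,0,0],[0,0,-20]],[50,[0,0,0.003],[0,0,-30]],[50,[0,0,0.003],[0,0,-40]],[50,[0,0,0.003],[0,0,-50]],[0,[0,0,0.003],[0,0,-50]],[0,[0,0,0.003],[0,0,-50]],[0,[0,0,0.003],[0,0,-50]],[0,[0,0,0.003],[0,0,-50]]]' 40; python3 tq.py; for i in 1 2 3 4; do python3 -m inch '[[0,[0,0,0],[0,0,5]]]'; python3 tq.py; done
```

```text
t: 27.68
eef_pos: [0.6463, 0.2339, 0.1887]
eef_rot: [[-0.984, -0.179, 0.0], [-0.179, 0.984, 0.003], [-0.001, 0.003, -1.0]]
ft_force: [-0.6, 6.0, 4.0]
finger_gap: 0.0256
finger_force: 39.4
turn [-0.7102 29.9473 -1.9742] M [-1.1522 -0.0026 -0.0775] F [-0.5403  6.0209 -4.0241] gap 0.025554585972930557 q6 3.8898894216764837 27.675
t: 27.8
eef_pos: [0.6452, 0.2336, 0.1886]
eef_rot: [[-0.996, -0.091, -0.002], [-0.091, 0.996, 0.002], [0.002, 0.003, -1.0]]
ft_force: [-2.2, 4.1, 5.6]
finger_gap: 0.0254
finger_force: 44.4
turn [ 0.6429 30.0919  3.0026] M [-1.0501  0.5488 -0.1211] F [ 1.8228  4.2949 -5.5443] gap 0.025358848428564573 q6 8.993079302403357 27.8
t: 27.92
eef_pos: [0.6442, 0.2336, 0.1886]
eef_rot: [[-1.0, -0.004, -0.004], [-0.004, 1.0, 0.002], [0.004, 0.002, -1.0]]
ft_force: [-4.9, 4.2, 5.5]
finger_gap: 0.0254
finger_force: 45.6
turn [ 1.9568 30.1689  7.9061] M [-0.9505  1.179  -0.2568] F [ 4.9009  4.2657 -5.498 ] gap 0.025403771526865463 q6 14.02007484385824 27.925
t: 28.05
eef_pos: [0.6431, 0.2338, 0.1885]
eef_rot: [[-0.997, 0.083, -0.006], [0.083, 0.997, 0.003], [0.007, 0.002, -1.0]]
ft_force: [-11.1, 6.1, 6.8]
finger_gap: 0.0256
finger_force: 43.0
turn [ 3.251  30.2294 12.7718] M [-0.9457  2.6748 -0.2204] F [11.6404  5.1522 -6.7419] gap 0.02560584610719019 q6 19.011527258175043 28.05
t: 28.18
eef_pos: [0.642, 0.2342, 0.1884]
eef_rot: [[-0.986, 0.169, -0.009], [0.169, 0.986, 0.003], [0.009, 0.002, -1.0]]
ft_force: [-8.8, 5.0, 6.3]
finger_gap: 0.0254
finger_force: 38.8
turn [ 4.5383 30.2459 17.6555] M [-0.7327  2.5288 -0.3457] F [ 9.5994  3.4721 -6.2528] gap 0.025388965814318962 q6 24.024553129161845 28.175
```

The moment is 5 times the turning torque straight away, so the vent cap is at its stop. I'll release, retreat and verify.

```bash
python3 -m inch '[[50,[0,0,0],[0,0,0]],[50,[0,0,0],[0,0,0]],[50,[0,0,0],[0,0,0]],[50,[0,0,-0.03],[0,0,0]],[50,[0,0,-0.08],[0,0,0]],[50,[0,0,-0.12],[0,0,0]],[50,[0.06,0,-0.13],[0,0,0]],[50,[0.12,0,-0.13],[0,0,0]],[50,[0.18,0,-0.13],[0,0,0]],[50,[0.24,0,-0.13],[0,0,0]],[50,[0.30,0,-0.13],[0,0,0]],[50,[0.30,0,-0.13],[0,0,0]]]'
python3 capm.py; python3 - <<'E'
from h import *
for n in ['scene','top']:
    f=eyes.grab_frame(n);X=cloud(f)
    m=(np.hypot(X[...,0]-.6463,X[...,1]-.232)<.011)&(X[...,2]>.205)&(X[...,2]<.226);P=X[m]
    if len(P): print(n,'vent',len(P),P.mean(0),np.median(P[:,2]))
    if n=='scene': cv2.imwrite('pics/c6.png',cv2.resize(f['color'][110:310,130:480],(770,440),interpolation=2))
    for o in ['pot','funnel','measuring_cup','salt_shaker','trivet']:
        d=nets.look_for(f,o)[:1]
        if d: print(o,round(d[0]['score'],2),np.round(d[0]['pixel']),w(f,d[0]['pixel']))
E
```

```text
t: 29.68
eef_pos: [0.3474, 0.2829, 0.3191]
eef_rot: [[-0.986, 0.165, 0.0], [0.165, 0.986, 0.001], [-0.0, 0.001, -1.0]]
ft_force: [1.1, 0.8, -0.4]
finger_gap: 0.0427
finger_force: 0.0
scene 254 out pct [22.2 28.7 37.1 40.  48.8 53.9] xy mid [11.3968  1.1849 37.1097] med [16.703   0.7927 37.1048] ext [53.827  50.4071 33.6456]
plane [-0.1269  0.1368 41.7032]
top 230 out pct [26.3 35.  38.2 43.6 50.5 54.7] xy mid [ 9.6766 -1.3565 38.044 ] med [ 8.6971 -2.6633 38.1507] ext [61.3293 47.1475 33.2726]
plane [ 0.1566  0.0278 40.3132]
shift [-0.1841 -0.0992  0.0747] turn [ -4.6435 -29.672  -17.5057] t 29.775 pos [0.3508 0.2828 0.3185] q [ 30.3  -5.5   8.9 104.4  -0.   40. ] gap 0.0426 F [ 0.1711  0.3577 -0.3236]
scene vent 70 [0.6482 0.2315 0.2169] 0.2174563497356268
pot 0.66 [366. 250.] [0.6451 0.2355 0.2176]
funnel 0.82 [200. 224.] [ 0.598  -0.2144  0.0929]
measuring_cup 0.92 [292. 184.] [ 0.3397 -0.0136  0.0203]
salt_shaker 0.53 [149. 160.] [ 0.3951 -0.464   0.0692]
trivet 0.57 [434. 231.] [0.3961 0.4316 0.0052]
top vent 43 [0.6458 0.232  0.2192] 0.21941189226276112
pot 0.93 [326. 200.] [ 0.6113 -0.2057  0.0096]
funnel 0.77 [337. 207.] [ 0.585  -0.2377  0.0379]
measuring_cup 0.89 [264. 272.] [0.3675 0.0007 0.005 ]
salt_shaker 0.77 [405. 267.] [ 0.3898 -0.4521  0.0734]
trivet 0.92 [143. 250.] [0.4359 0.4089 0.0044]
```

View pics/c6.png

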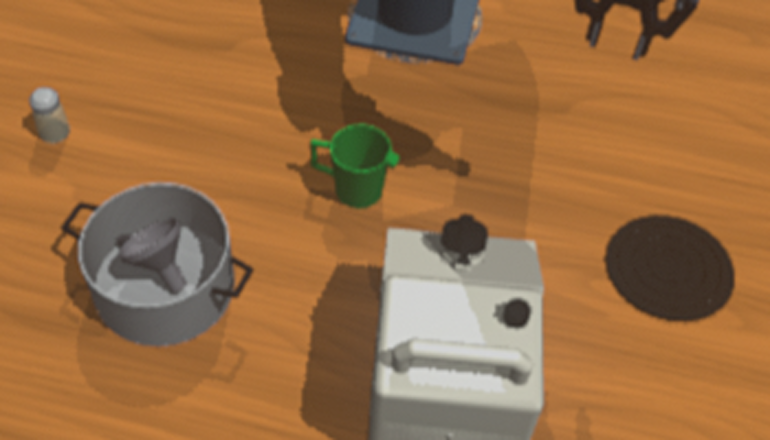

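The last picture shows the funnel inside the pot at (155,250), the filler cap seated on the neck at (464,238) and the vent cap at (515,312). The cup, shaker and trivet stand where they were, and the arm is clear. I'm handing in.

```bash
python3 -c "
from workcell import ctrl
print(ctrl.close_job())"
```

```text
the job is handed in; nothing more can be done
None
```

I handed the job in at about 30 s of the 72 s allowed: the funnel is in the pot, the filler cap and then the vent cap are each screwed clockwise until they stopped turning, and the pot, cup, shaker and trivet look unmoved; the judge's verdict was not shown.

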